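# Pin the handpiece-holder arm and start its thumbscrew

## Robot

A 6-joint arm with a two-finger parallel gripper is mounted at the origin on the work surface. World frame = base frame: x ahead of the robot, y to its left, z up, the work surface at z = 0. Lengths are in m, angles in rad, forces in N, time in s.
With the tool pointing down it reaches from about 0.3 to 0.775 m from the base axis. Payload 14.6 kg.
Tool frame: the origin (TCP) lies midway between the tips of the shut fingers; the grasp point (between the pads) lies 19 mm behind it (ctrl.pinch_z is the distance from the TCP to the grasp point, in m); z points along the fingers, y is the line along which they close (so a half turn about z gives the same grasp; the last joint's range is limited). The gripper opens to 94 mm and grips with 3 to 60 N. Pads are 16 mm wide; open, the fingers measure 119 mm over their backs; the gripper's body (75 mm by 177 mm) begins 78 mm behind the grasp point.
Start: joints at [-1.403, 0.3, 1.521, -0, 1.321, -0.067], TCP at [0.128, -0.535, 0.167] pointing down, gripper open.
Joint ranges: [-3.03, 3.03], [-0.79, 2.21], [0.23, 2.52], [-1.04, 4.18], [0, 3.07], [-2.55, 2.55]. Speed limits (rad/s): [2.22, 2.22, 2.57, 3.14, 3.14, 3.14].

## Interface

Orientations are given as [roll, pitch, yaw] about the fixed x, y, z axes, in that order (R = Rz(yaw) Ry(pitch) Rx(roll)).
In Python, from station import ctrl gives the robot as it stands.
- The arm moves only by the tool jog_arm, never from a script. Its argument "motion" is a list of rows, each a list of 7 numbers: the shift along the tool's x, y, z in m, then the turn, a rotation vector about the tool's x, y, z in rad, then the opening, from -1 (shut) to 1 (fully open). In form: [[tx, ty, tz, rx, ry, rz, gripper], ...]. A call has 1 to 5 rows; each row shifts and turns the commanded pose from where the row before left it, along the tool's axes as they then stand; what a row does not reach is not made up. A row lasts 1/10 s, in which the tool goes at most 50 mm and 8.59 degrees, less where a joint would pass 70% of its speed; a pose out of reach is approached as far as the arm can. A call is refused whole if a number of a shift passes 0.05 or a number of a turn 0.15, either way. A call with a gripper value outside its range is refused whole. The fingers move at their own pace and stop on an object; "squeeze" is the grip in N (left out, the last holds). Time passes only in rows, so rows that do not move let the fingers close. It gives the time, the measured TCP pose, the force, the opening and the grip force at its end, in the units of the state.
- ctrl.get_obs(): the state, without advancing time (a new reading comes with each control period).
- ctrl.camera(name): name is "side" or "top" or "wrist"; returns the picture (420x560x3 uint8, red, green, blue); there is no depth.
- ctrl.camera_model(name): a dict with "intrinsics" (3x3 intrinsics, pixels), "rvec" (rotation vector, rad) and "tvec" (3), from world to camera coordinates, as OpenCV has them. Camera axes: x right, y down, z forward; pixel columns grow to the right and rows downward; lengths in m; the calibration is good to about 2 mm. A picture is of the moment at which its call begins: read the wrist's pose just before it. camera_model takes no time and is no camera call; for the wrist camera it gives the pose at the moment of the call.
- ctrl.hand_in(): hands the job in; it is judged then, once.
The state is a dict: "time_s": time; "qpos": joint angles; "joint_vel": joint speeds; "tau": joint torques, N m; "ee_pos": TCP position; "eef_rot": TCP orientation; "force": force on the tool from outside, world axes, zero at the start; "moment": the same for the moment, N m; "grip_width": finger opening in m; "grip_force": force on a finger pad.
Only numpy, scipy, OpenCV 4.12 (cv2) and the standard library are available. Lean on these libraries where they do the work, as an engineer would, in place of code of your own. Each camera call takes 0.05 s, during which the arm holds its last target. There are 200 camera calls.

## Task

Mount the handpiece holder on its bracket: take the barrel-headed retaining pin from the rack, push it down through the clevis and the arm's tongue until its flange is home, and let it go. Then turn the thumbscrew knob backward (anticlockwise from above) until its stem drops into the thread, stop there without forcing it forward beforehand, and turn it forward one full turn from the point of the drop. Finish holding: keep the knob gripped at that angle, and leave the other things where they are.

Things in the scene. Friction and masses are not known exactly. Their poses are not given: they have to be found in the camera images.
- bracket: the mount on the bench, fixed: dark steel foot plate 90 x 220 x 12 mm, origin under its centre, x across it, y along it, z up. At y = +65 mm stands the clevis, at y = -65 mm the threaded boss with the thumbscrew. The holder arm's black tongue runs from the clevis out to x = +153 mm at 28 to 38 mm height
- clevis_hole (a point): centre of the clevis hole's mouth, on the top face of the upper ear, 46 mm above the bench. Vertical 14 mm holes in line through upper aluminium ear, black tongue and lower ear (50 mm square, 8 mm thick each, 1 mm apart, lowest face 20 mm above the bench)
- pin_grip (a point): the retaining pin, steel, standing shank down in one of the two rack holes; this point is the centre of its grip barrel (16 mm across, 32 mm tall). Below the barrel a flange 22 mm across and 4 mm thick, whose underside is 22 mm below this point, and a 12 mm shank with chamfered tip, 30 mm long, ending 52 mm below this point. z runs up its axis
- pin_seat (a point): point on the pin's axis in the underside of its flange; lies at clevis_hole when the pin is fully home
- pin: the retaining pin; origin at the tip of its shank, z up its axis
- rack: grey pin rack, fixed, 60 x 130 x 40 mm, origin under its centre; two holes at y = -35 and +35 mm of its own frame hold the two pins, 34 mm deep; the pins stand with flanges 40 mm (ball pin about the same) above the bench. Which pin is in which hole varies
- knob: knurled black round thumbscrew knob on the boss, 36 mm across, 28 mm tall, origin at its centre, 66 mm above the bench (underside 52 mm, boss below it 52 mm across with its top at 44 mm). It turns about the vertical and stays at its height; a small raised bar on its top marks its x axis. Stiffness about 0.06 N m
- spin (a joint): turning of the knob and screw in rad, grows when turned backward (anticlockwise seen from above), falls when turned forward. The start value varies, the zero means nothing. From the start the thread drop comes after 0.5 to 2.1 rad of backward turn. Forward of the start the undropped screw jams after 0.3 to 2 rad. Ends of travel: 1.4 rad backward and 7.6 rad forward of the drop
- stem (a joint): height of the screw's steel stem in m. The stem (8 mm rod) turns with the knob but slides up and down through it, pushed down by a light spring of about 1 N, and sticks out of the knob's top by 20 mm at value 0. It starts between -0.003 and 0, creeps up to 0 as the knob is turned backward, then drops at once by 8 mm (to about -0.008) where the thread begins; from there each forward turn takes it 8 mm lower (pitch 8 mm, about -0.016 after one turn)
- stem_top (a point): centre of the stem's top end, above the knob's centre; shows the drop and the depth of the thread
- ball_pin: the pin's neighbour in the rack: same 12 mm shank but 26 mm ball on top instead of a barrel; not for this clevis. Origin on its axis at the rack hole's floor level
- wrench: 150 mm open-ended spanner lying on the bench
- screwdriver: 170 mm screwdriver lying on the bench
- gel_bottle: white bottle, 52 mm across, 140 mm tall
- cream_jar: jar, 60 mm across, 50 mm tall
- collar: aluminium ring lying flat, 44 mm across, 12 mm high
- handpiece: white treatment handpiece, 130 mm long, lying
Not all that is in view belongs to the job. What is shaped like the pin but green or pink is not meant.

How it is judged:
By the outcome, as a careful person would: the job done as asked, in the order asked, and still so for the second after the job is handed in, while the arm keeps its last pose, push and grip.
It also fails if it takes over 72 s, if anything falls off the work surface, if the arm or the gripper's body presses on something with over 40 N, if the wrist force passes 120 N, or if a joint passes its speed limit or range.

## Working session

There is one attempt and no reset: what is moved stays moved. The work goes in short steps, Python scripts to look and compute and a tool call to move; the robot and the scene stay as the last step left them, time stands still between calls to the robot, and variables do not carry over. Pictures are saved under pics/ and viewed, at most 10 in all, crops included, and the job is handed in when it is done.

Besides the shell and the picture viewer there is one more tool, called after "Emit:" as name([rows], argument=value, ...), one row to a line, values as JSON. jog_arm: Moves the arm, as the interface text tells. Its arguments: {"type":"object","properties":{"motion":{"type":"array"},"squeeze":{"type":"number"}},"required":["motion"]}

```bash
ls; mkdir -p pics; cat > h.py <<'E'
import numpy as np, cv2
from station import ctrl
def cam(n):
    m=ctrl.camera_model(n); return np.array(m["intrinsics"]),np.array(m["rvec"],float),np.array(m["tvec"],float).reshape(3)
def snap(n,f):
    m=cam(n); im=ctrl.camera(n); cv2.imwrite(f,im[:,:,::-1]); return im,m
def ray(m,u,v):
    K,r,t=m; R=cv2.Rodrigues(r)[0]; return -R.T@t, R.T@np.linalg.inv(K)@np.array([u,v,1.])
def onz(m,u,v,z):
    c,d=ray(m,u,v); return c+d*(z-c[2])/d[2]
def proj(m,p):
    return cv2.projectPoints(np.array(p,float).reshape(-1,3),m[1],m[2],m[0],None)[0].reshape(-1,2)
E
python3 - <<'E'
from h import *
a,_=snap("top","pics/top.png");b,_=snap("side","pics/side.png")
for n in("top","side","wrist"):
    m=cam(n);print(n,ray(m,280,210),m[0][0,0])
print(ctrl.get_obs(),ctrl.pinch_z)
E
```

```text
pics
top (array([ 0.34135813, -0.01142168,  1.18265119]), array([ 0.1670126 ,  0.01941657, -0.98589598])) 438.16770961444763
side (array([0.03393742, 0.78957035, 0.68655598]), array([ 0.4660909 , -0.70790387, -0.53083005])) 501.17260198031306
wrist (array([ 0.20762118, -0.51611863,  0.38413348]), array([-0.25499251, -0.0680037 , -0.96471494])) 311.2548243734001
{'time_s': 0.1, 'qpos': array([-1.40257965e+00,  3.00402385e-01,  1.52150769e+00,  1.60438299e-05,
        1.32068735e+00, -6.65725762e-02]), 'joint_vel': array([-4.56284416e-06, -1.15759410e-03, -3.49743693e-03, -1.55916490e-04,
        3.07230529e-03,  8.14581011e-04]), 'tau': array([ 9.50006215e-04, -5.32644010e+01, -3.53284049e+01,  7.08943745e-02,
        2.34851689e-02, -4.87987643e-05]), 'ee_pos': array([ 0.12792283, -0.53464343,  0.16685508]), 'eef_rot': array([-3.14059114e+00, -8.23469191e-05,  2.34785231e-01]), 'force': array([-0.40951994, -0.96487006,  0.04540155]), 'moment': array([-0.04654219, -0.02643919, -0.03697765]), 'grip_force': 0.0, 'grip_width': 0.09423510719699116} 0.0188
```

View pics/top.png

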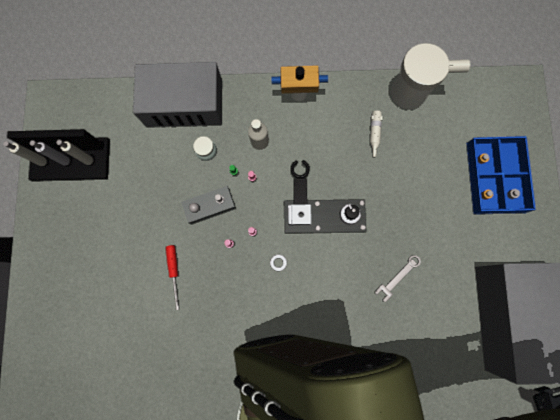

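View pics/side.png

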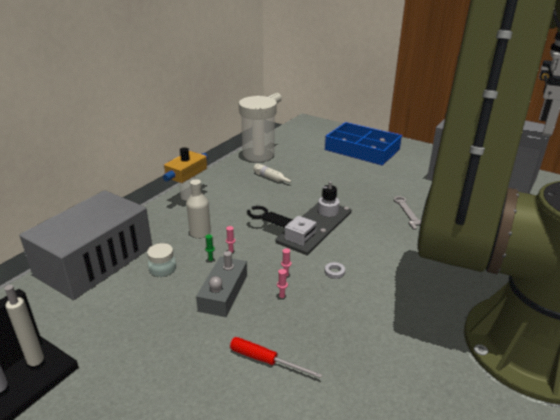

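The top view shows the rack near (210,205) with pins at (195,208) and (220,198), the clevis near (300,214) and the knob near (351,213). In the side view the ball is at (216,284) and the barrel at (228,261). So the barrel pin is the one at top (220,198).

```bash
python3 - <<'E'
from h import *
a=cv2.imread("pics/top.png");b=cv2.imread("pics/side.png")
A=cv2.resize(a[175:250,175:375],None,fx=4,fy=4,interpolation=cv2.INTER_CUBIC)
B=cv2.resize(b[175:320,180:380],None,fx=2,fy=2,interpolation=cv2.INTER_CUBIC)
o=np.zeros((590,800,3),np.uint8);o[:300]=A;o[300:,:400]=B
cv2.imwrite("pics/crop.png",o)
m=cam("top")
for n,u,v,z in[("pin",220,198,.078),("ball",195,208,.07),("hole",300,214,.046),("knob",351,213,.08),("foot c",325.5,216.5,.012)]:print(n,onz(m,u,v,z).round(4))
s=cam("side"); print(onz(s,228,261,.062),onz(s,300,226,.046),onz(s,329,200,.066))
E
```

```text
pin [0.563  0.1647 0.078 ]
ball [0.5396 0.2309 0.07  ]
hole [ 0.5222 -0.0413  0.046 ]
knob [ 0.5168 -0.1696  0.08  ]
foot c [ 0.5194 -0.1106  0.012 ]
[0.5622364  0.17712648 0.062     ] [ 0.52023672 -0.03269586  0.046     ] [ 0.50599056 -0.14174567  0.066     ]
```

View pics/crop.png

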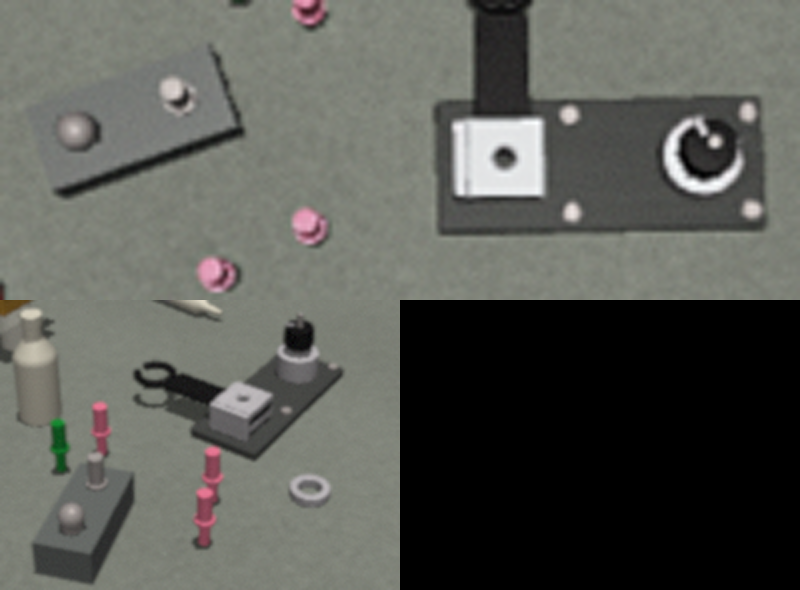

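The crop confirms the barrel pin is in the rack hole nearer the bracket. The clevis hole is at crop (504,157) and the stem at (715,141). The bracket is nearly aligned with world, tongue toward +x. I'm swinging around on an arc to above the pin.

Emit:
jog_arm([
  [0.05,0.002,0,0,0,-0.09,1],
  [0.05,0.002,0,0,0,-0.09,1],
  [0.05,0.002,0,0,0,-0.09,1],
  [0.05,0.002,0,0,0,-0.09,1],
  [0.05,0.002,0,0,0,-0.09,1],
])

```text
time_s: 0.6
ee_pos: [0.3603, -0.443, 0.1669]
eef_rot: [-3.141, -0.0, 0.688]
force: [-0.1, -0.6, 0.3]
grip_width: 0.0939
grip_force: 0.0
```

Emit:
jog_arm([
  [0.05,0.002,0,0,0,-0.09,1],
  [0.05,0.002,0,0,0,-0.09,1],
  [0.05,0.002,0,0,0,-0.09,1],
  [0.05,0.002,0,0,0,-0.09,1],
  [0.05,0.002,0,0,0,-0.09,1],
])

```text
time_s: 1.1
ee_pos: [0.528, -0.2602, 0.1669]
eef_rot: [-3.141, -0.0, 1.138]
force: [0.8, -0.2, 0.1]
grip_width: 0.0935
grip_force: 0.0
```

Emit:
jog_arm([
  [0.05,0.002,0,0,0,-0.09,1],
  [0.05,0.002,0,0,0,-0.09,1],
  [0.05,0.002,0,0,0,-0.09,1],
  [0,0,0,0,0,0,1],
])

```text
time_s: 1.5
ee_pos: [0.5844, -0.1182, 0.1669]
eef_rot: [-3.141, -0.001, 1.413]
force: [0.1, -0.6, 0.4]
grip_width: 0.0937
grip_force: 0.0
```

```bash
python3 - <<'E'
from h import *
o=ctrl.get_obs();print(o["time_s"],o["ee_pos"],o["eef_rot"],o["qpos"].round(3))
a,m=snap("wrist","pics/w1.png")
np.savez("w1.npz",K=m[0],r=m[1],t=m[2])
E
```

```text
1.5 [ 0.58440041 -0.11820274  0.16692707] [-3.14091686e+00 -8.87851801e-04  1.41332125e+00] [-2.610e-01  4.040e-01  1.382e+00  1.000e-03  1.356e+00 -1.040e-01]
```

View pics/w1.png

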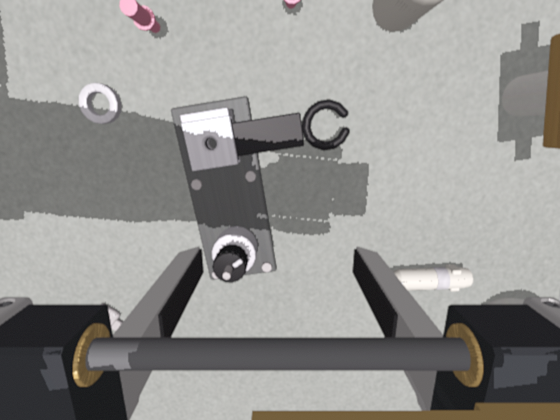

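The wrist view shows the clevis hole at (210,143), the foot plate bolts, the knob near (230,262) with its marker bar, and the fingers on either side. I'll compute positions now and continue to the pin.

```bash
python3 - <<'E'
from h import *
d=np.load("w1.npz");m=(d["K"],d["r"],d["t"])
a=cv2.imread("pics/w1.png",0)
c=a[133:153,200:220];M=(c<80).astype(np.uint8)
n,l,s,ct=cv2.connectedComponentsWithStats(M)
for i in range(1,n):print(s[i],ct[i]+[200,133],onz(m,*(ct[i]+[200,133]),.046).round(4))
t=cam("top");g=cv2.imread("pics/top.png",0)
print("top hole",onz(t,175+504/4,175+156/4,.046).round(4))
# clevis direction from ear edges: bolts
print("bolts",[onz(m,u,v,.015).round(4) for u,v in[(196,184),(250,176),(267,268)]])
ctop=ray(m,0,0)[0];print("cam",ctop.round(4),"TCP px",proj(m,ctrl.get_obs()["ee_pos"]))
print("knob top",onz(m,230,262,.08).round(4))
E
```

```text
[ 5  6  5 10 19] [206.42105263 143.73684211] [ 0.5198 -0.0453  0.046 ]
[10  6  6  9 39] [212.33333333 142.71794872] [ 0.5262 -0.0453  0.046 ]
top hole [ 0.5222 -0.0439  0.046 ]
bolts [array([ 0.49  , -0.0902,  0.015 ]), array([ 0.5557, -0.0908,  0.015 ]), array([ 0.5558, -0.2125,  0.015 ])]
cam [ 0.5975 -0.038   0.3843] TCP px [[276.85906589 241.96461298]]
knob top [ 0.5254 -0.1687  0.08  ]
```

Emit:
jog_arm([
  [0.05,0.0,0,0,0,-0.09,1],
  [0.05,0.0,0,0,0,-0.09,1],
  [0.05,0.0,0,0,0,-0.09,1],
  [0.05,0.0,0,0,0,-0.09,1],
  [0.05,0.0,0,0,0,-0.09,1],
])

```text
time_s: 2.05
ee_pos: [0.5797, 0.125, 0.167]
eef_rot: [-3.141, 0.0, 1.856]
force: [1.4, 0.7, 0.0]
grip_width: 0.094
grip_force: 0.0
```

Emit:
jog_arm([
  [0.03,0.0,0,0,0,-0.04,1],
  [0,0,0,0,0,0,1],
])

```text
time_s: 2.25
ee_pos: [0.5707, 0.1553, 0.1672]
eef_rot: [-3.141, -0.0, 1.898]
force: [-0.5, -0.3, -0.2]
grip_width: 0.0942
grip_force: 0.0
```

```bash
python3 - <<'E'
from h import *
o=ctrl.get_obs();print(o["time_s"],o["ee_pos"],o["eef_rot"],o["qpos"].round(3))
a,m=snap("wrist","pics/w2.png")
np.savez("w2.npz",K=m[0],r=m[1],t=m[2])
E
```

```text
2.25 [0.57066244 0.15531281 0.16717439] [-3.14120316e+00 -3.21234277e-04  1.89775382e+00] [ 0.204  0.393  1.397  0.     1.352 -0.123]
```

View pics/w2.png

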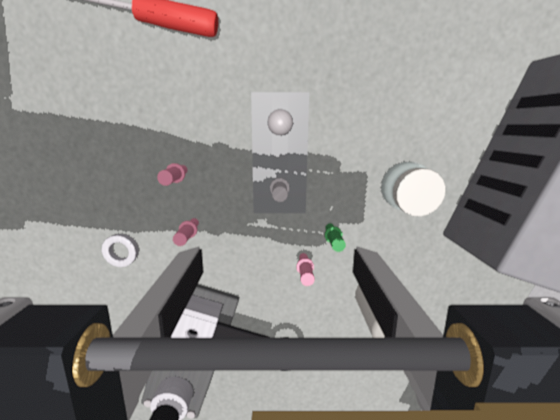

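Wrist view 2: the rack is aligned with the image, with the ball at (280,122) and the barrel pin at (280,190), its top disc around (280,194). Its surroundings are clear.

```bash
python3 - <<'E'
from h import *
d=np.load("w2.npz");m=(d["K"],d["r"],d["t"])
a=cv2.imread("pics/w2.png");cv2.imwrite("pics/pinc.png",cv2.resize(a[160:230,245:315],None,fx=8,fy=8,interpolation=cv2.INTER_CUBIC))
print(onz(m,280,194,.078).round(4),onz(m,280,122,.066).round(4))
c,s=np.cos(1.898),np.sin(1.898)
for z in(.04,.044,.046,.062,.078):print(z,proj(m,[0.563,0.17,z]))
E
```

```text
[0.5686 0.1695 0.078 ] [0.5463 0.2353 0.066 ]
0.04 [[275.12187756 184.76135332]]
0.044 [[275.09472075 185.43304676]]
0.046 [[275.08091438 185.77453192]]
0.062 [[274.9646397  188.65045649]]
0.078 [[274.8369299  191.80921607]]
```

View pics/pinc.png

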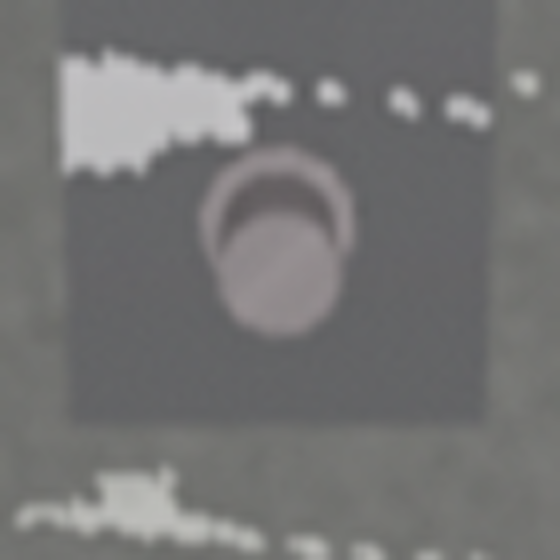

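Top disc centre is (279.6,193.6) and flange centre (279.3,187.3), so the pin axis is near (0.5685,0.1693). I'll descend and grip it just above the flange.

Emit:
jog_arm([
  [0.014,0.0025,0.0,0,0,0,0.2],
  [0,0,0.04,0,0,0,0.2],
  [0,0,0.04,0,0,0,0.2],
  [0,0,0.025,0,0,0,0.2],
  [0,0,0.012,0,0,0,0.2],
], squeeze=30)

```text
time_s: 2.8
ee_pos: [0.5686, 0.1662, 0.0478]
eef_rot: [-3.138, -0.0, 1.892]
force: [-0.3, -0.6, 1.0]
grip_width: 0.0585
grip_force: 0.0
```

Emit:
jog_arm([
  [0,0,0,0,0,0,0.2],
  [0,0,0,0,0,0,-1],
  [0,0,0,0,0,0,-1],
  [0,0,0,0,0,0,-1],
  [0,0,0,0,0,0,-1],
])

```text
time_s: 3.3
ee_pos: [0.5697, 0.1675, 0.0511]
eef_rot: [3.14, 0.0, 1.895]
force: [-0.0, -0.6, 0.7]
grip_width: 0.0278
grip_force: 0.0
```

Emit:
jog_arm([
  [0,0,0,0,0,0,-1],
  [0,0,0,0,0,0,-1],
])

```text
time_s: 3.5
ee_pos: [0.5694, 0.1675, 0.0505]
eef_rot: [3.141, 0.0, 1.895]
force: [0.4, -0.0, -0.1]
grip_width: 0.0118
grip_force: 0.0
```

```bash
python3 - <<'E'
from h import *
o=ctrl.get_obs();print(o["time_s"],o["ee_pos"],o["eef_rot"],o["grip_width"],o["grip_force"])
a,m=snap("wrist","pics/w3.png")
np.savez("w3.npz",K=m[0],r=m[1],t=m[2])
E
```

```text
3.5 [0.56940405 0.16746525 0.05050754] [3.14141358e+00 5.47466096e-06 1.89488312e+00] 0.0117996740032755 0.0
```

View pics/w3.png

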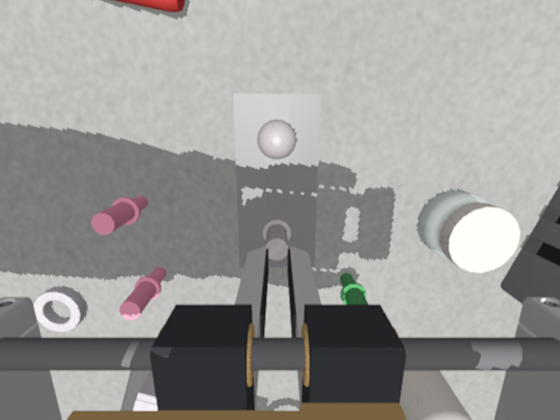

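The fingers shut just short of the pin. The pin, with its flange at (277,231), stands toward tool +x of the tips, which are at about row 255.

```bash
python3 - <<'E'
from h import *
d=np.load("w3.npz");m=(d["K"],d["r"],d["t"])
p=np.array([.5694,.1675,.0505])
print("tcp px",proj(m,[p,p+[0,0,.0188],p+[0,0,.06]]).round(1),"cam",ray(m,0,0)[0])
a=cv2.imread("pics/w3.png");cv2.imwrite("pics/w3c.png",cv2.resize(a[200:300,220:340],None,fx=6,fy=6,interpolation=cv2.INTER_CUBIC))
for v in(246,252,258):print(onz(m,277,v,.078))
print(onz(m,277,231,.044))
E
```

```text
tcp px [[277.3 238.3]
 [277.3 248. ]
 [277.3 276.1]] cam [0.54354904 0.24464439 0.26778898]
[0.56765219 0.17212657 0.078     ]
[0.56899871 0.16811193 0.078     ]
[0.57036101 0.1640503  0.078     ]
[0.56808002 0.17073366 0.044     ]
```

View pics/w3c.png

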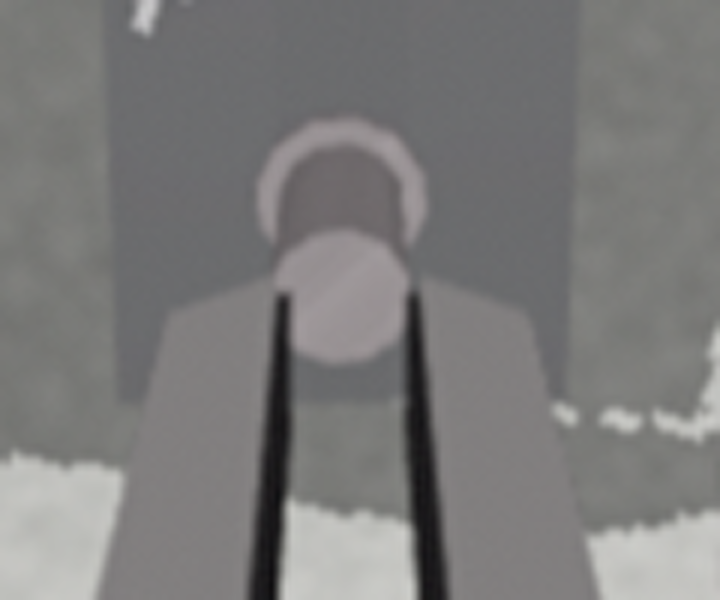

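Emit:
jog_arm([
  [0,0,0,0,0,0,-1],
  [0,0,0,0,0,0,-1],
])

```text
time_s: 3.75
ee_pos: [0.5694, 0.1674, 0.0503]
eef_rot: [-3.142, 0.0, 1.895]
force: [0.6, 1.0, 0.6]
grip_width: 0.0003
grip_force: 0.0
```

```bash
python3 - <<'E'
from h import *
o=ctrl.get_obs();print(o["time_s"],o["ee_pos"],o["eef_rot"],o["grip_width"],o["grip_force"],o["force"])
E
```

```text
3.75 [0.56935437 0.16743011 0.05034363] [-3.14154791e+00  2.84352542e-05  1.89484808e+00] 0.0002993535565924039 0.0 [0.58186715 0.99225784 0.55782505]
```

```bash
python3 - <<'E'
from h import *
p=ctrl.get_obs()["ee_pos"]
w,mw=snap("wrist","pics/a1.png");s,ms=snap("side","pics/a2.png");t,mt=snap("top","pics/a3.png")
print(mw[0],p)
def crop(im,m,c,h,f):
    c=np.round(c).astype(int);x0,y0=c-[h,h]
    o=cv2.resize(im[max(y0,0):y0+2*h,max(x0,0):x0+2*h,::-1],None,fx=f,fy=f,interpolation=cv2.INTER_CUBIC).copy()
    for q,col in((p,(0,0,255)),([.568,.170,.078],(0,255,0)),([.568,.170,.04],(255,0,0))):
        uv=(proj(m,q)[0]-[max(x0,0),max(y0,0)]+.5)*f;cv2.circle(o,tuple(uv.astype(int)),3,col,-1)
    return o
A=crop(s,ms,proj(ms,p)[0],50,4);B=crop(w,mw,proj(mw,p)[0],50,4)
o=np.hstack([A,B]);cv2.imwrite("pics/cmp.png",o);print(o.shape,proj(ms,p),proj(mt,p))
E
```

```text
[[311.25482437   0.         277.56661951]
 [  0.         311.25482437 215.01369877]
 [  0.           0.           1.        ]] [0.56935437 0.16743011 0.05034363]
(400, 800, 3) [[228.51942882 261.89316346]] [[220.63288431 197.70393752]]
```

View pics/cmp.png

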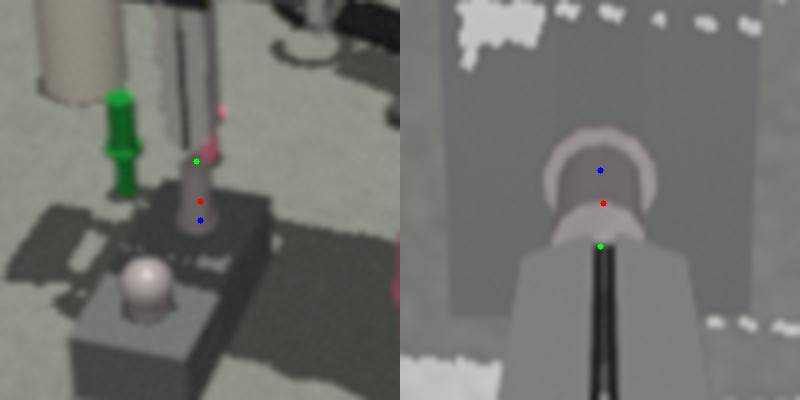

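The comparison shows the pin estimate is right: the markers sit on the pin in both views. The real fingertips are about 30 mm above the reported TCP, just above the pin's top at side-crop row 150. I'll measure the offset with a gentle touch on the pin top.

Emit:
jog_arm([
  [0,0,0.0015,0,0,0,-1],
  [0,0,0.0,0,0,0,-1],
])

```text
time_s: 4.1
ee_pos: [0.5692, 0.1674, 0.0486]
eef_rot: [-3.141, -0.0, 1.895]
force: [0.2, 0.5, -0.0]
grip_width: 0.0003
grip_force: 0.0
```

Emit:
jog_arm([
  [0,0,0.0015,0,0,0,-1],
  [0,0,0.0,0,0,0,-1],
])

```text
time_s: 4.3
ee_pos: [0.5693, 0.1674, 0.0471]
eef_rot: [-3.141, -0.0, 1.895]
force: [0.7, 0.1, -0.7]
grip_width: 0.0006
grip_force: 0.0
```

Emit:
jog_arm([
  [0,0,0.0015,0,0,0,-1],
  [0,0,0.0,0,0,0,-1],
])

```text
time_s: 4.5
ee_pos: [0.5693, 0.1674, 0.0456]
eef_rot: [-3.141, -0.0, 1.895]
force: [-0.8, -0.6, -0.1]
grip_width: 0.0
grip_force: 0.0
```

Emit:
jog_arm([
  [0,0,0.0015,0,0,0,-1],
  [0,0,0.0,0,0,0,-1],
])

```text
time_s: 4.7
ee_pos: [0.5693, 0.1674, 0.0441]
eef_rot: [-3.141, -0.0, 1.895]
force: [-0.5, -0.3, -0.4]
grip_width: 0.0005
grip_force: 0.0
```

Emit:
jog_arm([
  [0,0,0.0015,0,0,0,-1],
  [0,0,0.0,0,0,0,-1],
])

```text
time_s: 4.9
ee_pos: [0.5693, 0.1674, 0.0426]
eef_rot: [-3.141, -0.0, 1.895]
force: [0.0, 0.1, -0.3]
grip_width: 0.0004
grip_force: 0.0
```

Emit:
jog_arm([
  [0,0,0.0015,0,0,0,-1],
  [0,0,0.0,0,0,0,-1],
])

```text
time_s: 5.1
ee_pos: [0.5693, 0.1674, 0.0411]
eef_rot: [-3.141, -0.0, 1.895]
force: [-0.5, -0.8, -0.8]
grip_width: 0.0
grip_force: 0.0
```

Emit:
jog_arm([
  [0,0,0.0015,0,0,0,-1],
  [0,0,0.0,0,0,0,-1],
])

```text
time_s: 5.3
ee_pos: [0.5693, 0.1674, 0.0396]
eef_rot: [-3.141, -0.0, 1.895]
force: [0.3, -0.1, -0.0]
grip_width: 0.0005
grip_force: 0.0
```

Emit:
jog_arm([
  [0,0,0.0015,0,0,0,-1],
  [0,0,0.0,0,0,0,-1],
])

```text
time_s: 5.5
ee_pos: [0.5694, 0.1674, 0.0383]
eef_rot: [3.141, -0.0, 1.895]
force: [-0.1, 0.2, -0.1]
grip_width: 0.0006
grip_force: 0.0
```

Emit:
jog_arm([
  [0,0,0.0015,0,0,0,-1],
  [0,0,0.0,0,0,0,-1],
])

```text
time_s: 5.7
ee_pos: [0.5702, 0.1676, 0.0381]
eef_rot: [3.139, 0.0, 1.895]
force: [-1.9, -0.6, 10.4]
grip_width: 0.0004
grip_force: 5.2
```

Contact came at TCP z≈0.038, so the real tips are 40 mm behind the reported TCP. I'll regrip using that offset.

Emit:
jog_arm([
  [0,0,-0.006,0,0,0,0],
  [0.0025,0,0,0,0,0,0],
  [0,0,0,0,0,0,0],
  [0,0,0,0,0,0,0],
  [0,0,0,0,0,0,0],
])

```text
time_s: 6.2
ee_pos: [0.5685, 0.1698, 0.0426]
eef_rot: [-3.141, -0.0, 1.895]
force: [-0.1, -0.0, 0.8]
grip_width: 0.0374
grip_force: 0.0
```

Emit:
jog_arm([
  [0,0,0,0,0,0,0],
  [0,0,0.015,0,0,0,0],
  [0,0,0.015,0,0,0,0],
  [0,0,0,0,0,0,0],
])

```text
time_s: 6.6
ee_pos: [0.5669, 0.1694, 0.0097]
eef_rot: [-3.137, -0.0, 1.895]
force: [0.4, -0.0, -0.4]
grip_width: 0.0467
grip_force: 0.0
```

Emit:
jog_arm([
  [0,0,0,0,0,0,-1],
  [0,0,0,0,0,0,-1],
  [0,0,0,0,0,0,-1],
  [0,0,0,0,0,0,-1],
  [0,0,0,0,0,0,-1],
])

```text
time_s: 7.1
ee_pos: [0.5686, 0.1698, 0.0132]
eef_rot: [3.141, 0.0, 1.895]
force: [-1.6, -1.1, 2.2]
grip_width: 0.0148
grip_force: 30.0
```

Pin gripped (30 N, 15 mm). Now I'll lift it and carry it to above the clevis hole.

Emit:
jog_arm([
  [0,0,-0.02,0,0,0,-1],
  [0,0,-0.04,0,0,0,-1],
  [0,0,-0.03,0,0,0,-1],
  [0,0,0,0,0,0,-1],
])

```text
time_s: 7.5
ee_pos: [0.5706, 0.1703, 0.1074]
eef_rot: [3.134, 0.001, 1.895]
force: [0.2, 0.6, -1.2]
grip_width: 0.0152
grip_force: 30.0
```

Emit:
jog_arm([
  [-0.0378,-0.0223,0,0,0,0,-1],
  [-0.0378,-0.0223,0,0,0,0,-1],
  [-0.0378,-0.0223,0,0,0,0,-1],
  [-0.0378,-0.0223,0,0,0,0,-1],
  [-0.0378,-0.0223,0,0,0,0,-1],
])

```text
time_s: 8.0
ee_pos: [0.5221, -0.0464, 0.1022]
eef_rot: [-3.141, -0.0, 1.895]
force: [1.0, -0.3, -1.2]
grip_width: 0.0156
grip_force: 30.0
```

Emit:
jog_arm([
  [0,0,0,0,0,0,-1],
  [0,0,0,0,0,0,-1],
  [0,0,0,0,0,0,-1],
])

```text
time_s: 8.3
ee_pos: [0.5231, -0.0441, 0.1025]
eef_rot: [-3.141, -0.0, 1.895]
force: [0.2, 0.2, -1.5]
grip_width: 0.0151
grip_force: 30.0
```

```bash
python3 - <<'E'
from h import *
o=ctrl.get_obs();p=o["ee_pos"];print(o["time_s"],p,o["eef_rot"],o["grip_width"],o["force"])
a,m=snap("wrist","pics/w4.png");np.savez("w4.npz",K=m[0],r=m[1],t=m[2])
g=cv2.cvtColor(a,cv2.COLOR_RGB2GRAY)
uv=proj(m,[.523,-.0445,.046])[0];print("hole pred",uv,"pin tip pred",proj(m,p+[0,0,-.003]),"flange",proj(m,p+[0,0,.027]))
x0,y0=(uv-[24,20]).astype(int);print(x0,y0)
for r in g[y0:y0+44,x0:x0+48][::1]:print("".join(" .:-=+*#%@"[min(9,v*10//256)] for v in r))
E
```

```text
8.3 [ 0.52307707 -0.04410951  0.10246744] [-3.14127910e+00 -3.53968473e-04  1.89540259e+00] 0.015119683680406585 [ 0.22243209  0.19148615 -1.52531174]
hole pred [277.13782101 217.11944359] pin tip pred [[277.31272581 236.99182642]] flange [[277.2812607 252.7730663]]
253 197<stdin>:7: RuntimeWarning: overflow encountered in scalar multiply
Traceback (most recent call last):
OverflowError: Python integer 256 out of bounds for uint8
```

```bash
python3 - <<'E'
import cv2
g=cv2.imread("pics/w4.png",0).astype(int)
for y in range(194,262):print(y,"".join(" .:-=+*#%@"[min(9,v*10//256)] for v in g[y,245:310]))
E
```

```text
194 -----------+*****************************************************
195 -----------+*****************************************************
196 ----------=******************************************************
197 ----------+******************************************************
198 ----------+******************************************************
199 ---------=*******************************************************
200 ---------+*******************************************************
201 ---------+*******************************************************
202 --------=********************************************************
203 --------+********************************************************
204 --------+********************************************************
205 -------=*********************************************************
206 -------+*********************************************************
207 -------+*********************************************************
208 ------=**********************************************************
209 ------+***************************************
[... 2959 characters left out ...]

252 +++++++++++++++++=:.-==-=====================-..=++++++++++++++++
253 +++++++++++++++++=:.:========================:..-++++++++++++++++
254 +++++++++++++++++-..:--=====================-:..-++++++++++++++++
255 +++++++++++++++++-..:-======================-:..-=+++++++++++++++
256 +++++++++++++++++-..:-======================-:..-=+++++++++++++++
257 ++++++++++++++++=-..:-======================-:..:=+++++++++++++++
258 ++++++++++++++++=:..:-======================-:..:=+++++++++++++++
259 ++++++++++++++++=:..:-======================-:..:=+++++++++++++++
260 ++++++++++++++++=:..:-======================-:. :=+++++++++++++++
261 ++++++++++++++++=:..:-======================-:...-+++++++++++++++
```

The hole is centred at pixel (277,217), exactly where predicted, and the shank tip is at about (277.5,238). They're aligned within about a millimetre, so I'll go down gently.

Emit:
jog_arm([
  [0.0002,0,0.03,0,0,0,-1],
  [0,0,0.015,0,0,0,-1],
  [0,0,0,0,0,0,-1],
  [0,0,0.006,0,0,0,-1],
  [0,0,0,0,0,0,-1],
])

```text
time_s: 8.85
ee_pos: [0.5232, -0.0443, 0.052]
eef_rot: [3.141, 0.0, 1.895]
force: [0.5, -0.3, -0.7]
grip_width: 0.0153
grip_force: 30.0
```

Emit:
jog_arm([
  [0,0,0.003,0,0,0,-1],
  [0,0,0.003,0,0,0,-1],
  [0,0,0,0,0,0,-1],
])

```text
time_s: 9.15
ee_pos: [0.5229, -0.0447, 0.0457]
eef_rot: [-3.141, -0.0, 1.895]
force: [-0.2, 0.4, -1.0]
grip_width: 0.0152
grip_force: 30.0
```

Entering without contact force. Continuing down.

Emit:
jog_arm([
  [0,0,0.004,0,0,0,-1],
  [0,0,0.004,0,0,0,-1],
  [0,0,0,0,0,0,-1],
])

```text
time_s: 9.45
ee_pos: [0.5226, -0.0447, 0.0372]
eef_rot: [-3.141, -0.0, 1.895]
force: [-0.9, 0.3, -0.1]
grip_width: 0.0154
grip_force: 30.0
```

Emit:
jog_arm([
  [0,0,0.004,0,0,0,-1],
  [0,0,0.004,0,0,0,-1],
  [0,0,0,0,0,0,-1],
])

```text
time_s: 9.75
ee_pos: [0.5226, -0.0446, 0.0292]
eef_rot: [-3.141, -0.0, 1.895]
force: [0.5, -0.4, -0.6]
grip_width: 0.0153
grip_force: 30.0
```

Emit:
jog_arm([
  [0,0,0.004,0,0,0,-1],
  [0,0,0.003,0,0,0,-1],
  [0,0,0,0,0,0,-1],
])

```text
time_s: 10.05
ee_pos: [0.5227, -0.0446, 0.0224]
eef_rot: [-3.141, -0.0, 1.895]
force: [0.6, -0.7, -1.2]
grip_width: 0.0153
grip_force: 30.0
```

Emit:
jog_arm([
  [0,0,0.002,0,0,0,-1],
  [0,0,0.001,0,0,0,-1],
  [0,0,0,0,0,0,-1],
])

```text
time_s: 10.35
ee_pos: [0.5229, -0.0447, 0.0197]
eef_rot: [-3.141, -0.0, 1.895]
force: [-0.4, -0.5, -0.4]
grip_width: 0.0152
grip_force: 30.0
```

Emit:
jog_arm([
  [0,0,0.001,0,0,0,-1],
  [0,0,0,0,0,0,-1],
])

```text
time_s: 10.55
ee_pos: [0.5232, -0.0447, 0.0192]
eef_rot: [3.141, 0.0, 1.895]
force: [-1.0, 1.3, 3.3]
grip_width: 0.0153
grip_force: 30.0
```

Emit:
jog_arm([
  [0,0,0.001,0,0,0,-1],
  [0,0,0,0,0,0,-1],
])

```text
time_s: 10.75
ee_pos: [0.5232, -0.0448, 0.019]
eef_rot: [3.141, 0.0, 1.895]
force: [-6.8, -0.1, 15.2]
grip_width: 0.0154
grip_force: 30.0
```

The flange seats at exactly the predicted height (TCP z 0.019, force rising). I'll ease off, release, rise, and go over to the knob.

Emit:
jog_arm([
  [0,0,-0.001,0,0,0,-1],
  [0,0,0,0,0,0,0.1],
  [0,0,0,0,0,0,0.1],
  [0,0,0,0,0,0,0.1],
  [0,0,0,0,0,0,0.1],
])

```text
time_s: 11.25
ee_pos: [0.523, -0.0447, 0.0187]
eef_rot: [-3.141, -0.0, 1.895]
force: [-0.6, -0.2, 0.6]
grip_width: 0.0441
grip_force: 0.0
```

Emit:
jog_arm([
  [0,0,-0.03,0,0,0,0.1],
  [0,0,-0.04,0,0,0,0.1],
  [0,0,-0.03,0,0,0,0.1],
])

```text
time_s: 11.55
ee_pos: [0.5232, -0.0447, 0.1208]
eef_rot: [3.141, 0.0, 1.895]
force: [0.4, -0.9, -0.2]
grip_width: 0.0518
grip_force: 0.0
```

Emit:
jog_arm([
  [-0.041,-0.0141,0,0,0,0,0.1],
  [-0.041,-0.0141,0,0,0,0,0.1],
  [-0.041,-0.0141,0,0,0,0,0.1],
  [0,0,0,0,0,0.13,0.1],
  [0,0,0,0,0,0.13,0.1],
])

```text
time_s: 12.05
ee_pos: [0.5217, -0.176, 0.1185]
eef_rot: [-3.141, -0.0, 1.628]
force: [0.2, 1.0, -0.6]
grip_width: 0.0515
grip_force: 0.0
```

Emit:
jog_arm([
  [0,0,0,0,0,0.13,0.1],
  [0,0,0,0,0,0.13,0.1],
  [0,0,0,0,0,0.13,0.1],
  [0,0,0,0,0,0,0.1],
  [0,0,0,0,0,0,0.1],
])

```text
time_s: 12.55
ee_pos: [0.522, -0.1747, 0.1187]
eef_rot: [-3.141, 0.0, 1.249]
force: [0.1, -0.4, -0.1]
grip_width: 0.0516
grip_force: 0.0
```

```bash
python3 - <<'E'
from h import *
o=ctrl.get_obs();p=o["ee_pos"];print(o["time_s"],p,o["eef_rot"],o["grip_width"],o["qpos"].round(3))
a,m=snap("wrist","pics/w5.png");np.savez("w5.npz",K=m[0],r=m[1],t=m[2])
g=cv2.cvtColor(a,cv2.COLOR_RGB2GRAY).astype(int)
k=[.522,-.1746]
print("knob bottom/top/stem pred",proj(m,[k+[.052],k+[.08],k+[.1]]).round(1))
for y in range(180,270):print(y,"".join(" .:-=+*#%@"[min(9,v*10//256)] for v in g[y,235:325]))
E
```

```text
12.55 [ 0.52198099 -0.17474265  0.11873235] [-3.14135754e+00  4.65884619e-06  1.24870604e+00] 0.051618881665998095 [-0.39   0.345  1.578 -0.     1.218 -0.067]
knob bottom/top/stem pred [[277.1 213.7]
 [277.1 222.7]
 [277.  230.2]]
180 -----------------------------------------------------------------------------::-========++
181 --------------------------------------==========------------------------------:-==========
182 -----------------------------------================---------------------------::-=========
183 --------------------------------=====================-------------------------::-=========
184 ---------------------------:---=========================-----------------------:-=========
185 -----------------------------=========++=++++++==========----------------------::-=+======
186 ----------------------------========++++++++++++++========---------------------::-=+======
187 ---------------------------======+++++************+++======--------------------::-========
188 --------------------------=====++++*****************+++======-------------------::========
189 ----------
[... 6980 characters left out ...]
#############################=. ...
263 .=##################################################################################=. ...
264 .=##################################################################################=.  ..
265  =##################################################################################=. ...
266  =##################################################################################=. ...
267  =##################################################################################=. ...
268  =##################################################################################=. . .
269  =##################################################################################=. ...
```

The stem top is centred at (278,230) as predicted. The knob is centred in column 278 with the marker bar pointing to the upper right. I'll descend and grip it.

Emit:
jog_arm([
  [0,0.0007,0.035,0,0,0,0.1],
  [0,0,0.035,0,0,0,0.1],
  [0,0,0.025,0,0,0,0.1],
  [0,0,0.0105,0,0,0,0.1],
  [0,0,0,0,0,0,0.1],
], squeeze=35)

```text
time_s: 13.1
ee_pos: [0.5222, -0.1748, 0.0125]
eef_rot: [-3.14, -0.0, 1.246]
force: [0.0, -0.3, 0.0]
grip_width: 0.0517
grip_force: 0.0
```

Emit:
jog_arm([
  [0,0,0,0,0,0,-1],
  [0,0,0,0,0,0,-1],
  [0,0,0,0,0,0,-1],
  [0,0,0,0,0,0,-1],
])

```text
time_s: 13.5
ee_pos: [0.5223, -0.1749, 0.0146]
eef_rot: [-3.141, 0.0, 1.245]
force: [-7.6, 2.2, 7.3]
grip_width: 0.0352
grip_force: 35.0
```

```bash
python3 - <<'E'
from h import *
o=ctrl.get_obs();p=o["ee_pos"];print(o["time_s"],p,o["eef_rot"],o["grip_width"],o["grip_force"],o["force"])
a,m=snap("wrist","pics/k0.png")
g=cv2.cvtColor(a,cv2.COLOR_RGB2GRAY).astype(int)
k=[p[0],p[1]]
print("knob top/stem0/-8/-16",proj(m,[k+[.08],k+[.1],k+[.092],k+[.084]]).round(1))
for y in range(245,330):print(y,"".join(" .:-=+*#%@"[min(9,v*10//256)] for v in g[y,245:310]))
E
```

```text
13.5 [ 0.5222804  -0.17486823  0.01455786] [-3.14089282e+00  1.03629133e-04  1.24522482e+00] 0.035165488690777943 34.99248504638672 [-7.55479352  2.16543313  7.31153179]
knob top/stem0/-8/-16 [[276.8 281.2]
 [276.7 301.4]
 [276.8 292.7]
 [276.8 284.9]]
245 ++++++++++-:.                                         :+***++++++
246 ++++++++==:                            .              .-+**++++++
247 ==+++*+=:.                                             :++++++++=
248 ====+++-                          .                    .-=++++===
249 =-::=+=:                .         ..                    .--=+=-:-
250 =-..-+=.              ...         .                      ..-=-..:
251 =:..=+-.              ..                      .            .--..:
252 =: .-+-.                    ..... .            .            :-. :
253 -: .-=:                 . ............... .                 .-. .
254 -. .:-:              ........................               .:. .
255 :. ....     ..    ..............................             .. .
256 :.         ..   ................................                .
257 :  
[... 4402 characters left out ...]

320 ***********#####*********************##**********#######*********
321 **********#####**************************************************
322 *******#######***************************************************
323 #############****************************************************
324 ############**************************************************#**
325 ###########************##*************************************##*
326 ##########*************###***************************************
327 *########**************###*#********************#****************
328 *#######****************************************####*************
329 *########*****************************************#**************
```

The grip is on the knob and the stem top disc is clearly visible, lower edge at row ~306. A step script will track that edge. First 0.4 rad backward.

```bash
cat > s.py <<'E'
from h import *
import sys
o=ctrl.get_obs();a=ctrl.camera("wrist")
cv2.imwrite("pics/last.png",a[:,:,::-1])
s=cv2.cvtColor(a,cv2.COLOR_RGB2GRAY)[:,274:281].mean(1)
y=280
while s[y]>=60 and y<330:y+=1
e=y-1+(s[y-1]-60)/(s[y-1]-s[y])
print(f"t {o['time_s']:.2f} yaw {o['eef_rot'][2]:.4f} q6 {o['qpos'][5]:.3f} edge {e:.2f} w {o['grip_width']:.4f} F {o['force'].round(1)} M {o['moment'].round(2)} z {o['ee_pos'][2]:.4f}")
E
python3 s.py
```

```text
t 13.55 yaw 1.2452 q6 -0.064 edge 306.48 w 0.0354 F [-7.8  2.6  7.4] M [ 0.45  1.52 -0.  ] z 0.0146
```

Emit:
jog_arm([
  [0,-0.0005,-0.001,0,0,-0.1,-1],
  [0,0,0,0,0,-0.1,-1],
  [0,0,0,0,0,0,-1],
])

```text
time_s: 13.9
ee_pos: [0.5222, -0.1748, 0.0147]
eef_rot: [3.142, 0.0, 1.447]
force: [-0.4, -0.2, -3.8]
grip_width: 0.0354
grip_force: 35.0
```

```bash
python3 s.py
```

```text
t 13.90 yaw 1.4467 q6 -0.265 edge 306.88 w 0.0354 F [-0.4 -0.2 -3.8] M [-0.05  0.15  0.05] z 0.0147
```

Emit:
jog_arm([
  [0,0,0,0,0,-0.1,-1],
  [0,0,0,0,0,-0.1,-1],
  [0,0,0,0,0,0,-1],
])

```text
time_s: 14.25
ee_pos: [0.522, -0.1748, 0.0147]
eef_rot: [-3.141, -0.0, 1.644]
force: [-2.9, -0.7, -2.2]
grip_width: 0.0354
grip_force: 35.0
```

```bash
python3 s.py
```

```text
t 14.25 yaw 1.6440 q6 -0.463 edge 307.43 w 0.0354 F [-2.9 -0.7 -2.2] M [0.01 0.64 0.14] z 0.0147
```

Emit:
jog_arm([
  [0,0,0,0,0,-0.08,-1],
])

```text
time_s: 14.4
ee_pos: [0.522, -0.1748, 0.0146]
eef_rot: [-3.141, -0.0, 1.72]
force: [-4.7, -0.2, -0.1]
grip_width: 0.0353
grip_force: 35.0
```

```bash
python3 s.py
```

```text
t 14.40 yaw 1.7203 q6 -0.539 edge 307.55 w 0.0353 F [-4.7 -0.2 -0.1] M [-0.04  0.93 -0.09] z 0.0146
```

Emit:
jog_arm([
  [0,0,0,0,0,-0.06,-1],
])

```text
time_s: 14.55
ee_pos: [0.522, -0.1748, 0.0146]
eef_rot: [-3.141, -0.0, 1.781]
force: [-5.4, 0.5, 1.7]
grip_width: 0.035
grip_force: 35.0
```

```bash
python3 s.py
```

```text
t 14.55 yaw 1.7805 q6 -0.599 edge 307.30 w 0.0350 F [-5.4  0.5  1.7] M [-0.01  0.98 -0.08] z 0.0146
```

Emit:
jog_arm([
  [0,0,0,0,0,-0.06,-1],
])

```text
time_s: 14.7
ee_pos: [0.5219, -0.1748, 0.0146]
eef_rot: [-3.141, -0.0, 1.84]
force: [-6.0, -0.2, 1.4]
grip_width: 0.0356
grip_force: 35.0
```

```bash
python3 s.py
```

```text
t 14.70 yaw 1.8404 q6 -0.659 edge 307.29 w 0.0356 F [-6.  -0.2  1.4] M [-0.08  1.17 -0.11] z 0.0146
```

Emit:
jog_arm([
  [0,0,0,0,0,-0.06,-1],
])

```text
time_s: 14.85
ee_pos: [0.5219, -0.1748, 0.0146]
eef_rot: [-3.141, -0.0, 1.9]
force: [-6.4, 0.1, 1.1]
grip_width: 0.0355
grip_force: 35.0
```

```bash
python3 s.py
```

```text
t 14.85 yaw 1.9003 q6 -0.719 edge 307.23 w 0.0355 F [-6.4  0.1  1.1] M [-0.04  1.06 -0.09] z 0.0146
```

Emit:
jog_arm([
  [0,-0.0005,0,0,0,-0.06,-1],
])

```text
time_s: 15.0
ee_pos: [0.5219, -0.1749, 0.0147]
eef_rot: [3.141, 0.0, 1.96]
force: [0.6, 1.5, -1.6]
grip_width: 0.0356
grip_force: 35.0
```

```bash
python3 s.py
```

```text
t 15.00 yaw 1.9603 q6 -0.780 edge 307.24 w 0.0356 F [ 0.6  1.5 -1.6] M [ 0.32  0.12 -0.06] z 0.0147
```

Emit:
jog_arm([
  [0,0,0,0,0,-0.06,-1],
])

```text
time_s: 15.15
ee_pos: [0.5219, -0.1749, 0.0146]
eef_rot: [3.141, 0.0, 2.02]
force: [-2.7, 1.7, 1.1]
grip_width: 0.0351
grip_force: 35.0
```

```bash
python3 s.py
```

```text
t 15.15 yaw 2.0204 q6 -0.840 edge 307.51 w 0.0351 F [-2.7  1.7  1.1] M [ 0.13  0.49 -0.09] z 0.0146
```

Emit:
jog_arm([
  [0,0,0,0,0,-0.06,-1],
])

```text
time_s: 15.3
ee_pos: [0.5218, -0.1749, 0.0146]
eef_rot: [3.141, 0.0, 2.08]
force: [-2.7, 1.0, 0.7]
grip_width: 0.0356
grip_force: 35.0
```

```bash
python3 s.py
```

```text
t 15.30 yaw 2.0802 q6 -0.900 edge 307.56 w 0.0356 F [-2.7  1.   0.7] M [ 0.18  0.6  -0.05] z 0.0146
```

Emit:
jog_arm([
  [0,0,0,0,0,-0.06,-1],
])

```text
time_s: 15.45
ee_pos: [0.5218, -0.1749, 0.0146]
eef_rot: [3.142, 0.0, 2.14]
force: [-2.6, 2.0, 2.7]
grip_width: 0.0351
grip_force: 35.0
```

```bash
python3 s.py
```

```text
t 15.45 yaw 2.1402 q6 -0.960 edge 307.75 w 0.0351 F [-2.6  2.   2.7] M [ 0.21  0.67 -0.08] z 0.0146
```

Emit:
jog_arm([
  [0,0,0,0,0,-0.06,-1],
])

```text
time_s: 15.6
ee_pos: [0.5218, -0.1749, 0.0146]
eef_rot: [3.142, 0.0, 2.2]
force: [-4.9, 1.8, 2.4]
grip_width: 0.0352
grip_force: 35.0
```

```bash
python3 s.py
```

```text
t 15.60 yaw 2.2002 q6 -1.019 edge 307.80 w 0.0352 F [-4.9  1.8  2.4] M [ 0.15  0.76 -0.09] z 0.0146
```

Emit:
jog_arm([
  [0,0,0,0,0,-0.06,-1],
])

```text
time_s: 15.75
ee_pos: [0.5217, -0.175, 0.0146]
eef_rot: [3.142, 0.0, 2.26]
force: [-4.6, 1.2, 3.1]
grip_width: 0.0357
grip_force: 35.0
```

```bash
python3 s.py
```

```text
t 15.75 yaw 2.2602 q6 -1.080 edge 307.87 w 0.0357 F [-4.6  1.2  3.1] M [ 0.15  0.8  -0.07] z 0.0146
```

Emit:
jog_arm([
  [0,0,0,0,0,-0.06,-1],
])

```text
time_s: 15.9
ee_pos: [0.5217, -0.175, 0.0146]
eef_rot: [-3.142, 0.0, 2.32]
force: [-5.0, 2.2, 2.9]
grip_width: 0.0355
grip_force: 35.0
```

```bash
python3 s.py
```

```text
t 15.90 yaw 2.3201 q6 -1.139 edge 249.55 w 0.0355 F [-5.   2.2  2.9] M [ 0.13  0.97 -0.1 ] z 0.0146
```

Emit:
jog_arm([
  [0,0,0,0,0,-0.06,-1],
])

```text
time_s: 16.05
ee_pos: [0.5217, -0.175, 0.0146]
eef_rot: [-3.141, 0.0, 2.38]
force: [-5.4, 1.9, 3.6]
grip_width: 0.0355
grip_force: 35.0
```

```bash
python3 s.py
```

```text
t 16.05 yaw 2.3802 q6 -1.199 edge 784.00 w 0.0355 F [-5.4  1.9  3.6] M [ 0.16  0.94 -0.08] z 0.0146
```

```bash
python3 -c "
import cv2
g=cv2.imread('pics/last.png',0).astype(int);r=cv2.imread('pics/k0.png',0).astype(int)
for y in range(270,312,2):print(y,g[y,274:281].mean().round(),r[y,274:281].mean().round())"
```

```text
270 30.0 28.0
272 31.0 27.0
274 30.0 27.0
276 80.0 72.0
278 105.0 96.0
280 105.0 95.0
282 104.0 95.0
284 104.0 95.0
286 104.0 95.0
288 104.0 95.0
290 104.0 94.0
292 104.0 105.0
294 129.0 134.0
296 146.0 132.0
298 142.0 132.0
300 144.0 133.0
302 144.0 132.0
304 144.0 133.0
306 139.0 82.0
308 67.0 34.0
310 174.0 153.0
```

No drop yet: the disc edge is at ~308, where the boss brightness broke my threshold. I'll raise the threshold and go on.

```bash
sed -i 's/y=280/y=290/; s/>=60/>=100/; s/-60)/-100)/' s.py; python3 s.py
```

```text
t 16.10 yaw 2.3853 q6 -1.205 edge 307.19 w 0.0357 F [-5.1  1.1  3.3] M [0.16 0.89 0.02] z 0.0146
```

Emit:
jog_arm([
  [0,0,0,0,0,-0.06,-1],
])

```text
time_s: 16.25
ee_pos: [0.5217, -0.175, 0.0146]
eef_rot: [-3.141, -0.0, 2.44]
force: [-5.1, 0.6, 3.8]
grip_width: 0.0358
grip_force: 35.0
```

```bash
python3 s.py
```

```text
t 16.25 yaw 2.4397 q6 -1.259 edge 307.29 w 0.0358 F [-5.1  0.6  3.8] M [ 0.13  0.95 -0.11] z 0.0146
```

Emit:
jog_arm([
  [0,0,0,0,0,-0.06,-1],
])

```text
time_s: 16.4
ee_pos: [0.5217, -0.1751, 0.0146]
eef_rot: [-3.141, 0.0, 2.5]
force: [-5.1, 1.5, 4.1]
grip_width: 0.0354
grip_force: 35.0
```

```bash
python3 s.py
```

```text
t 16.40 yaw 2.5001 q6 -1.319 edge 307.35 w 0.0354 F [-5.1  1.5  4.1] M [ 0.1   0.93 -0.12] z 0.0146
```

Emit:
jog_arm([
  [0,0,0,0,0,-0.06,-1],
])

```text
time_s: 16.55
ee_pos: [0.5216, -0.1751, 0.0146]
eef_rot: [-3.141, -0.0, 2.56]
force: [-6.0, 1.3, 4.4]
grip_width: 0.0356
grip_force: 35.0
```

```bash
python3 s.py
```

```text
t 16.55 yaw 2.5601 q6 -1.379 edge 307.37 w 0.0356 F [-6.   1.3  4.4] M [ 0.04  0.98 -0.09] z 0.0146
```

Emit:
jog_arm([
  [0,0,0,0,0,-0.06,-1],
])

```text
time_s: 16.7
ee_pos: [0.5216, -0.1751, 0.0146]
eef_rot: [-3.141, -0.0, 2.62]
force: [-6.1, 0.9, 3.5]
grip_width: 0.0352
grip_force: 35.0
```

```bash
python3 s.py
```

```text
t 16.70 yaw 2.6201 q6 -1.439 edge 307.39 w 0.0352 F [-6.1  0.9  3.5] M [ 0.05  1.06 -0.12] z 0.0146
```

Emit:
jog_arm([
  [0,0,0,0,0,-0.06,-1],
])

```text
time_s: 16.85
ee_pos: [0.5216, -0.1752, 0.0146]
eef_rot: [-3.141, -0.0, 2.68]
force: [-5.8, -0.4, 4.1]
grip_width: 0.0355
grip_force: 35.0
```

```bash
python3 s.py
```

```text
t 16.85 yaw 2.6801 q6 -1.499 edge 307.57 w 0.0355 F [-5.8 -0.4  4.1] M [-0.01  1.05 -0.08] z 0.0146
```

Emit:
jog_arm([
  [0,0,0,0,0,-0.06,-1],
])

```text
time_s: 17.0
ee_pos: [0.5216, -0.1752, 0.0146]
eef_rot: [-3.141, -0.0, 2.74]
force: [-6.2, -0.2, 4.1]
grip_width: 0.0352
grip_force: 35.0
```

```bash
python3 s.py
```

```text
t 17.00 yaw 2.7401 q6 -1.559 edge 307.65 w 0.0352 F [-6.2 -0.2  4.1] M [-0.12  1.08 -0.06] z 0.0146
```

Emit:
jog_arm([
  [0,0,0,0,0,-0.06,-1],
])

```text
time_s: 17.15
ee_pos: [0.5216, -0.1752, 0.0146]
eef_rot: [-3.141, -0.0, 2.8]
force: [-6.3, 0.2, 3.8]
grip_width: 0.0351
grip_force: 35.0
```

```bash
python3 s.py
```

```text
t 17.15 yaw 2.8001 q6 -1.619 edge 307.75 w 0.0351 F [-6.3  0.2  3.8] M [-0.1   1.03 -0.06] z 0.0146
```

Emit:
jog_arm([
  [0,0,0,0,0,-0.06,-1],
])

```text
time_s: 17.3
ee_pos: [0.5216, -0.1752, 0.0146]
eef_rot: [-3.141, -0.0, 2.86]
force: [-6.6, -0.9, 4.4]
grip_width: 0.0354
grip_force: 35.0
```

```bash
python3 s.py
```

```text
t 17.30 yaw 2.8601 q6 -1.679 edge 990.00 w 0.0354 F [-6.6 -0.9  4.4] M [-0.14  1.13 -0.04] z 0.0146
```

Emit:
jog_arm([
  [0,0,0,0,0,-0.06,-1],
])

```text
time_s: 17.45
ee_pos: [0.5216, -0.1753, 0.0146]
eef_rot: [-3.141, -0.0, 2.92]
force: [-6.1, 0.4, 3.8]
grip_width: 0.0354
grip_force: 35.0
```

```bash
python3 s.py
```

```text
t 17.45 yaw 2.9201 q6 -1.739 edge 368.06 w 0.0354 F [-6.1  0.4  3.8] M [-0.23  1.05 -0.09] z 0.0146
```

Emit:
jog_arm([
  [0,0,0,0,0,-0.06,-1],
])

```text
time_s: 17.6
ee_pos: [0.5216, -0.1753, 0.0146]
eef_rot: [-3.141, -0.0, 2.98]
force: [-6.2, -0.9, 4.0]
grip_width: 0.035
grip_force: 35.0
```

```bash
python3 s.py
```

```text
t 17.60 yaw 2.9801 q6 -1.799 edge 382.38 w 0.0350 F [-6.2 -0.9  4. ] M [-0.23  1.08 -0.08] z 0.0146
```

Emit:
jog_arm([
  [0,0,0,0,0,-0.06,-1],
])

```text
time_s: 17.75
ee_pos: [0.5215, -0.1754, 0.0146]
eef_rot: [-3.141, -0.0, 3.04]
force: [-7.0, -1.0, 3.6]
grip_width: 0.0354
grip_force: 35.0
```

```bash
python3 s.py
```

```text
t 17.75 yaw 3.0400 q6 -1.859 edge -18.00 w 0.0354 F [-7.  -1.   3.6] M [-0.29  1.08 -0.05] z 0.0146
```

```bash
python3 -c "
import cv2
g=cv2.imread('pics/last.png',0).astype(int)
for y in range(270,312,2):print(y,g[y,274:281].mean().round(),end='; ')"
```

```text
270 34.0; 272 34.0; 274 35.0; 276 89.0; 278 113.0; 280 112.0; 282 112.0; 284 111.0; 286 111.0; 288 111.0; 290 111.0; 292 111.0; 294 123.0; 296 154.0; 298 152.0; 300 151.0; 302 153.0; 304 152.0; 306 152.0; 308 106.0; 310 178.0;
```

Still not dropped (rows 296–306 remain bright). I'm switching to the disc's top edge plus the brightness at row 303.

```bash
cat > s.py <<'E'
from h import *
o=ctrl.get_obs();a=ctrl.camera("wrist")
cv2.imwrite("pics/last.png",a[:,:,::-1])
s=cv2.cvtColor(a,cv2.COLOR_RGB2GRAY)[:,274:281].mean(1)
print(f"t {o['time_s']:.2f} yaw {o['eef_rot'][2]:.4f} q6 {o['qpos'][5]:.3f} step@{278+np.argmax(np.diff(s[278:300]))} s303 {s[303]:.0f} F {o['force'].round(1)}", "DROPPED" if s[303]<70 else "")
E
python3 s.py
```

```text
t 17.80 yaw 3.0453 q6 -1.865 step@294 s303 153 F [-5.7 -0.5  3.7]
```

Emit:
jog_arm([
  [0,0,0,0,0,-0.06,-1],
])

```text
time_s: 17.95
ee_pos: [0.5216, -0.1754, 0.0146]
eef_rot: [-3.141, -0.0, 3.1]
force: [-6.4, -1.5, 4.0]
grip_width: 0.0354
grip_force: 35.0
```

```bash
python3 s.py
```

```text
t 17.95 yaw 3.0997 q6 -1.919 step@294 s303 161 F [-6.4 -1.5  4. ]
```

Emit:
jog_arm([
  [0,0,0,0,0,-0.06,-1],
])

```text
time_s: 18.1
ee_pos: [0.5215, -0.1754, 0.0146]
eef_rot: [-3.141, -0.0, -3.123]
force: [-6.9, -0.4, 3.7]
grip_width: 0.0354
grip_force: 35.0
```

```bash
python3 s.py
```

```text
t 18.10 yaw -3.1231 q6 -1.979 step@292 s303 163 F [-6.9 -0.4  3.7]
```

Emit:
jog_arm([
  [0,0,0,0,0,-0.06,-1],
])

```text
time_s: 18.25
ee_pos: [0.5215, -0.1754, 0.0146]
eef_rot: [-3.141, -0.0, -3.063]
force: [-6.3, -1.6, 4.0]
grip_width: 0.0351
grip_force: 35.0
```

```bash
python3 s.py
```

```text
t 18.25 yaw -3.0631 q6 -2.039 step@286 s303 38 F [-6.3 -1.6  4. ] DROPPED
```

The drop came between yaw 3.165 and 3.22 (unwrapped), so about 3.19. From the present command (3.225), one full turn from the drop needs about 6.315 rad forward. First stroke is 4.34 rad.

```bash
cp pics/last.png pics/drop.png; cat > bar.py <<'E'
import cv2,sys,numpy as np
for f in sys.argv[1:]:
    g=cv2.imread(f,0); M=((g[256:280,250:310]>95)).astype(np.uint8); M[18:,20:36]=0
    n,l,s,c=cv2.connectedComponentsWithStats(M)
    i=1+np.argmax(s[1:,4]); print(f,s[i],c[i]+[250,256])
E
python3 bar.py pics/k0.png pics/drop.png
```

```text
pics/k0.png [ 34   5  19  18 158] [293.21518987 269.10126582]
pics/drop.png [ 34   3  19  20 186] [293.34408602 268.80107527]
```

Emit:
jog_arm([
  [0.0004,0,-0.0005,0,0,0.07,-1],
  [0,0,0,0,0,0.14,-1],
  [0,0,0,0,0,0.14,-1],
  [0,0,0,0,0,0.14,-1],
  [0,0,0,0,0,0.14,-1],
])

```text
time_s: 18.8
ee_pos: [0.5216, -0.1751, 0.0147]
eef_rot: [3.142, 0.001, 2.584]
force: [0.5, 1.2, -3.8]
grip_width: 0.0353
grip_force: 35.0
```

Emit:
jog_arm([
  [0,0,0,0,0,0.14,-1],
  [0,0,0,0,0,0.14,-1],
  [0,0,0,0,0,0.14,-1],
  [0,0,0,0,0,0.14,-1],
  [0,0,0,0,0,0.07,-1],
])

```text
time_s: 19.3
ee_pos: [0.5219, -0.1749, 0.0147]
eef_rot: [3.141, 0.0, 1.954]
force: [2.4, 1.5, -4.7]
grip_width: 0.0356
grip_force: 35.0
```

```bash
python3 s.py; python3 bar.py pics/last.png
```

```text
t 19.30 yaw 1.9541 q6 -0.774 step@284 s303 28 F [ 2.4  1.5 -4.7] DROPPED
pics/last.png [ 35   4  18  19 166] [293.47590361 268.93373494]
```

No slip, and the stem is following down. Continuing the stroke: 22 rows of 0.14.

Emit:
jog_arm([
  [0,0,0,0,0,0.14,-1],
  [0,0,0,0,0,0.14,-1],
  [0,0,0,0,0,0.14,-1],
  [0,0,0,0,0,0.14,-1],
  [0,0,0,0,0,0.14,-1],
])

```text
time_s: 19.85
ee_pos: [0.5223, -0.1749, 0.0147]
eef_rot: [3.14, -0.001, 1.257]
force: [6.7, 2.1, -7.9]
grip_width: 0.0356
grip_force: 35.0
```

Emit:
jog_arm([
  [0,0,0,0,0,0.14,-1],
  [0,0,0,0,0,0.14,-1],
  [0,0,0,0,0,0.14,-1],
  [0,0,0,0,0,0.14,-1],
  [0,0,0,0,0,0.14,-1],
])

```text
time_s: 20.35
ee_pos: [0.5226, -0.1752, 0.0147]
eef_rot: [3.14, -0.002, 0.556]
force: [8.9, -0.0, -9.1]
grip_width: 0.0355
grip_force: 35.0
```

Emit:
jog_arm([
  [0,0,0,0,0,0.14,-1],
  [0,0,0,0,0,0.14,-1],
  [0,0,0,0,0,0.14,-1],
  [0,0,0,0,0,0.14,-1],
  [0,0,0,0,0,0.14,-1],
])

```text
time_s: 20.85
ee_pos: [0.5227, -0.1755, 0.0147]
eef_rot: [3.141, -0.003, -0.144]
force: [9.0, -3.3, -10.1]
grip_width: 0.0355
grip_force: 35.0
```

Emit:
jog_arm([
  [0,0,0,0,0,0.14,-1],
  [0,0,0,0,0,0.14,-1],
  [0,0,0,0,0,0.14,-1],
  [0,0,0,0,0,0.14,-1],
  [0,0,0,0,0,0.14,-1],
])

```text
time_s: 21.35
ee_pos: [0.5225, -0.1758, 0.0147]
eef_rot: [-3.141, -0.003, -0.844]
force: [8.1, -5.6, -10.9]
grip_width: 0.0355
grip_force: 35.0
```

Emit:
jog_arm([
  [0,0,0,0,0,0.14,-1],
  [0,0,0,0,0,0.14,-1],
  [0,0,0,0,0,0,-1],
  [0,0,0,0,0,0,-1],
])

```text
time_s: 21.75
ee_pos: [0.5224, -0.1759, 0.0147]
eef_rot: [-3.14, -0.002, -1.118]
force: [6.6, -4.9, -9.9]
grip_width: 0.0355
grip_force: 35.0
```

```bash
python3 s.py; python3 bar.py pics/last.png; cp pics/last.png pics/end1.png
```

```text
t 21.75 yaw -1.1184 q6 2.298 step@281 s303 34 F [ 6.6 -4.9 -9.9] DROPPED
pics/last.png [ 34   4  19  19 180] [293.28888889 268.76666667]
```

Stroke complete without slip (bar fixed in the hand image). Yaw is −1.118 and 1.975 rad remain. I'll regrip: open, wind back 1.96, close.

Emit:
jog_arm([
  [0,0,0.0008,0,0,0,-1],
  [0,0,0,0,0,0,0.1],
  [0,0,0,0,0,0,0.1],
  [0,0,0,0,0,0,0.1],
  [0,0,0,0,0,0,0.1],
])

```text
time_s: 22.3
ee_pos: [0.5213, -0.1749, 0.014]
eef_rot: [3.142, 0.0, -1.115]
force: [0.8, 0.2, -0.5]
grip_width: 0.0518
grip_force: 0.0
```

Emit:
jog_arm([
  [0,0,0,0,0,-0.14,0.1],
  [0,0,0,0,0,-0.14,0.1],
  [0,0,0,0,0,-0.14,0.1],
  [0,0,0,0,0,-0.14,0.1],
  [0,0,0,0,0,-0.14,0.1],
])

```text
time_s: 22.8
ee_pos: [0.5213, -0.1749, 0.014]
eef_rot: [-3.142, 0.0, -0.41]
force: [0.1, -0.5, -0.3]
grip_width: 0.0519
grip_force: 0.0
```

Emit:
jog_arm([
  [0,0,0,0,0,-0.14,0.1],
  [0,0,0,0,0,-0.14,0.1],
  [0,0,0,0,0,-0.14,0.1],
  [0,0,0,0,0,-0.14,0.1],
  [0,0,0,0,0,-0.14,0.1],
])

```text
time_s: 23.3
ee_pos: [0.5213, -0.1749, 0.014]
eef_rot: [-3.142, 0.0, 0.29]
force: [0.3, -0.2, 0.8]
grip_width: 0.0518
grip_force: 0.0
```

Emit:
jog_arm([
  [0,0,0,0,0,-0.14,0.1],
  [0,0,0,0,0,-0.14,0.1],
  [0,0,0,0,0,-0.14,0.1],
  [0,0,0,0,0,-0.14,0.1],
  [0,0,0,0,0,0,0.1],
])

```text
time_s: 23.8
ee_pos: [0.5213, -0.1749, 0.014]
eef_rot: [-3.141, 0.0, 0.847]
force: [0.0, 0.8, -0.6]
grip_width: 0.0516
grip_force: 0.0
```

```bash
python3 s.py; python3 - <<'E'
from h import *
o=ctrl.get_obs();print(o["ee_pos"],o["eef_rot"],o["grip_width"]);m=cam("wrist")
g=cv2.imread("pics/last.png",0);e=cv2.imread("pics/end1.png",0)
p=o["ee_pos"];K=np.array([.5218,-.1751])
print("centre pred knob top",proj(m,[[*K,.08]]))
for n,im in(("end1",e),("now",g)):
  M=(im[245:310,240:316]>95).astype(np.uint8);k,l,s,c=cv2.connectedComponentsWithStats(M)
  for i in range(1,k):
    if s[i,4]>40:print(n,s[i],c[i].round(1)+[240,245])
E
```

```text
t 23.80 yaw 0.8470 q6 0.333 step@280 s303 35 F [ 0.   0.8 -0.6] DROPPED
[ 0.52135055 -0.17496321  0.01405079] [-3.14155430e+00 -3.57047680e-05  8.41644757e-01] 0.05156115147462694
centre pred knob top [[277.67458716 281.57503174]]
end1 [  0   0  16  29 164] [244.2 253. ]
end1 [ 60   0  16  29 158] [310.9 252.9]
end1 [ 44  15  19  19 183] [293.1 268.9]
end1 [ 31  31  14  19 219] [277.5 285. ]
end1 [61 51 12 14 94] [307.6 304.4]
now [  0   0  17  27 258] [245.5 254.9]
now [ 61   0  15  26 197] [311.1 254.6]
now [   0   31   76   34 1196] [277.2 296.6]
```

Emit:
jog_arm([
  [0.0002,0.0006,0,0,0,0,-1],
  [0,0,0,0,0,0,-1],
  [0,0,0,0,0,0,-1],
  [0,0,0,0,0,0,-1],
  [0,0,0,0,0,0,-1],
])

```text
time_s: 24.35
ee_pos: [0.5221, -0.1754, 0.0141]
eef_rot: [3.141, -0.0, 0.844]
force: [2.4, -1.2, -2.1]
grip_width: 0.0354
grip_force: 35.0
```

```bash
python3 s.py; python3 - <<'E'
import cv2
g=cv2.imread("pics/last.png",0).astype(int)
for y in range(268,314):print(y,"".join(" .:-=+*#%@"[min(9,v*10//256)] for v in g[y,245:310]))
E
```

```text
t 24.35 yaw 0.8442 q6 0.336 step@281 s303 34 F [ 2.4 -1.2 -2.1] DROPPED
268 ...............................................................  
269 .................................................................
270 .  ..............................................................
271 . ...............................................................
272 .................................................................
273  ................................................................
274 . ...............................................................
275 ..............................::::::.............................
276 ............................:--------:...........................
277 ...........................:-=======--:..........................
278 ..........................:-==========-:.........................
279 ..........................:-==========--.........................
280 .........................:-============-:........................
281 .........................:-===+++++====-:........................
282 .........................:-==++++++++==-:...
[... 1491 characters left out ...]

304 #############**+=:....................=********=:-=*#############
305 ################*=-...................-+*******+=**##############
306 #################*+=::............... .=********+################
307 ###################*+=--:::............-+********################
308 #####################***++==--::..::--==+********################
309 ##########################****++===+****#******##################
310 ################################**########**#####################
311 ####################################%%%##########################
312 #################################################################
313 #################################################################
```

```bash
python3 - <<'E'
from h import *
m=cam("wrist");g=cv2.imread("pics/last.png",0).astype(float);e=cv2.imread("pics/end1.png",0).astype(float)
def ax(im,rows,c0,c1):
    P=[]
    for y in rows:
        w=np.clip(im[y,c0(y):c1(y)]-60,0,None);P.append(onz(m,(w*np.arange(c0(y),c1(y))).sum()/w.sum(),y,.0815)[:2])
    P=np.array(P);d=np.polyfit(P[:,1],P[:,0],1)[0];v=P[-1]-P[0];v=np.sign(v[1])*np.array([d,1]);return np.arctan2(v[1],v[0])
n=ax(g,range(296,304),lambda y:274+(y-296)//2,lambda y:293)
b=ax(e,range(265,274),lambda y:int(287-(y-265)),lambda y:int(306-(y-265)))+np.pi
print(n,b,(b-n)%(2*np.pi), "yaw",ctrl.get_obs()["eef_rot"][2], "expected",-(-1.1184-.8442))
E
```

```text
-1.8951260368533676 0.1313522222470369 2.0264782591004042 yaw 0.8443727516816075 expected 1.9626000000000001
```

The regrip is good, with the knob's angle unchanged within about 0.06 rad of image error. Final forward turn: 1.95 rad.

Emit:
jog_arm([
  [0,0,0,0,0,0.13,-1],
  [0,0,0,0,0,0.13,-1],
  [0,0,0,0,0,0.13,-1],
  [0,0,0,0,0,0.13,-1],
  [0,0,0,0,0,0.13,-1],
])

```text
time_s: 24.9
ee_pos: [0.5221, -0.1754, 0.0141]
eef_rot: [3.141, -0.0, 0.189]
force: [2.3, -2.0, -2.2]
grip_width: 0.0354
grip_force: 35.0
```

Emit:
jog_arm([
  [0,0,0,0,0,0.13,-1],
  [0,0,0,0,0,0.13,-1],
  [0,0,0,0,0,0.13,-1],
  [0,0,0,0,0,0.13,-1],
  [0,0,0,0,0,0.13,-1],
])

```text
time_s: 25.4
ee_pos: [0.5221, -0.1754, 0.0141]
eef_rot: [3.141, -0.001, -0.461]
force: [2.5, -1.8, -2.2]
grip_width: 0.0351
grip_force: 35.0
```

Emit:
jog_arm([
  [0,0,0,0,0,0.13,-1],
  [0,0,0,0,0,0.13,-1],
  [0,0,0,0,0,0.13,-1],
  [0,0,0,0,0,0.13,-1],
  [0,0,0,0,0,0.13,-1],
])

```text
time_s: 25.9
ee_pos: [0.5221, -0.1754, 0.0141]
eef_rot: [-3.141, -0.0, -1.111]
force: [1.9, -2.7, -1.9]
grip_width: 0.0357
grip_force: 35.0
```

Emit:
jog_arm([
  [0,0,0,0,0,0,-1],
  [0,0,0,0,0,0,-1],
])

```text
time_s: 26.1
ee_pos: [0.5221, -0.1754, 0.0141]
eef_rot: [-3.141, -0.0, -1.102]
force: [2.5, -3.2, -2.7]
grip_width: 0.0357
grip_force: 35.0
```

```bash
python3 s.py; python3 - <<'E'
from h import *
m=cam("wrist");p=ctrl.get_obs();print(p["ee_pos"],p["grip_width"],p["grip_force"],p["force"])
K=p["ee_pos"][:2];print("stem rows 0/-8/-16:",proj(m,[[*K,.1],[*K,.092],[*K,.084]])[:,1])
for f in("k0","drop","end1","last"):
    s=cv2.imread(f"pics/{f}.png",0)[:,274:281].mean(1);d=np.diff(s)
    y1=278+np.argmax(d[278:300]); y2=y1+8+np.argmin(d[y1+8:y1+18]);print(f,y1,y2,(y1+y2)/2+.5)
# pin, top view + side: barrel visible over clevis
t,mt=snap("top","pics/t2.png");s,ms=snap("side","pics/s2.png")
print("pin top px top/side",proj(mt,[.523,-.0446,.084]),proj(ms,[.523,-.0446,.084]),"seat",proj(ms,[.523,-.0446,.046]))
c=proj(ms,[.523,-.0446,.065])[0].astype(int)
cc=cv2.resize(s[c[1]-35:c[1]+35,c[0]-45:c[0]+45,::-1],None,fx=6,fy=6,interpolation=cv2.INTER_CUBIC)
for z in(.046,.05,.084):
    u=(proj(ms,[.523,-.0446,z])[0]-(c-[45,35])+.5)*6;cv2.circle(cc,tuple(u.astype(int)),3,(0,0,255),-1)
cv2.imwrite("pics/pinfin.png",cc)
E
```

```text
t 26.10 yaw -1.1016 q6 2.282 step@278 s303 34 F [ 2.5 -3.2 -2.7] DROPPED
[ 0.52206142 -0.17540101  0.01408728] 0.03547659875920078 34.999516010284424 [ 2.24905731 -2.24384174 -1.87166266]
stem rows 0/-8/-16: [302.73797452 293.99966097 286.07786821]
k0 292 306 299.5
drop 286 299 293.0
end1 281 293 287.5
last 278 291 285.0
pin top px top/side [[301.62107368 211.30488324]] [[302.14474631 209.28839344]] seat [[301.68249428 223.24272053]]
```

View pics/pinfin.png

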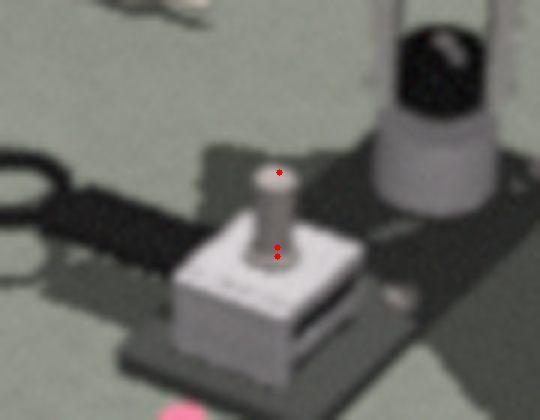

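The pin is home: its flange sits on the upper ear at (275,255) and its top matches the predicted marker. The stem's disc row (285) matches a depth of −16 mm after about 6.26–6.3 rad forward. Handing in.

```bash
python3 -c "
from station import ctrl
print(ctrl.hand_in())"
```

```text
the job is handed in; nothing more can be done
None
```

The job is handed in: the pin is seated and released, the knob was turned back to the drop and then forward one full turn (about 6.26–6.3 rad, within image error), and it is still gripped; about 26 s of the 72 s were used.

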